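Scan the empty bin's label for a refill

TASK

One of the three bins on the bench has run empty and must be reordered: take the hand scanner out of its charging cradle and hold it still for two seconds square to the middle of the sloping label on the front of the empty bin, its window about 80 mm from the paper. Do not scan the two bins that still hold parts. Then set the scanner back fully home in its leaning cradle, as it stood before, without dropping it, and leave the clutch head and the filter cover lying where they are.

Things in the scene. Friction and masses are not known exactly. Their poses are not given: they have to be found in the camera images.
- scanner: grey and black stick scanner, 132 mm long, 160 g, nose down in its cradle. Origin: middle of the nose window; z up the body (it looks along -z, and reads by itself when held still). Nose 46 (x) by 38 mm (y) to z = 50 mm, its first 9 mm 42 by 34; collar 54 by 46 at z = 50 to 56 mm, resting on the cup's rim when home; grip 40 (x) by 32 mm (y) at z = 56 to 132, best held across y at z = 100 mm
- cup: black cup of the fixed charging cradle, leaning 25 degrees from upright towards the front; outside 58 by 50, opening 50 (x) by 42 mm (y). Origin where the scanner's origin lies when home (then both frames coincide), z along the cup up and out of it; rim at z = 50 mm, inner floor at z = -4 mm. It stands on a black foot 150 by 94 mm, 14 mm thick
- label_empty: label of the empty one of three equal grey bins (160 mm deep, 102 wide, 75 high at the back, 36 at the front) that stand side by side on a steel tray in any order. White paper with a bar code, 86 by 41 mm, in a black sloping holder at the foot of the bin's front. Origin: middle of the paper; z square out of it (32 degrees from straight up, towards the front), x up the slope towards the bin
- label_screws: label of the bin that holds flange screws, same size and frame as label_empty; not to be scanned
- label_plugs: label of the bin that holds spark plugs, same size and frame as label_empty; not to be scanned
- clutch_head: loose red and black clutch head, 75x95x74 mm, a bystander; origin at the middle of its underside
- filter_cover: loose black air filter cover, 74x125x49 mm, lying in front of the socket case, a bystander; origin at the middle of its underside

How it is judged (in metres and radians):
On the way:
1. the scanner is held still and square before the middle of the empty bin's label for a second (z of label_empty in the frame of scanner between -0.13 and -0.04 m and x of label_empty in the frame of scanner between -0.018 and 0.018 m and y of label_empty in the frame of scanner between -0.018 and 0.018 m and angle between the z axis of scanner and the z axis of label_empty, either way round below 0.28 rad and linear speed of scanner below 0.03 m/s and angular speed of scanner below 0.2 rad/s), for 1 s.
At the end, for the whole second after the job is handed in: The empty bin's label was read (window 40 to 130 mm off, sight line within 18 mm of its middle, within 16 degrees of square, still for 1 s), and the scanner rests home in the cup: collar on the rim within 4 mm, 6 mm sideways, 7 degrees of the cup's axis (x of scanner in the frame of cup between -0.006 and 0.006 m and y of scanner in the frame of cup between -0.006 and 0.006 m and z of scanner in the frame of cup between -0.004 and 0.004 m and angle between the z axis of scanner and the z axis of cup, either way round below 0.12 rad and linear speed of scanner below 0.02 m/s); the robot touches nothing.
It fails at once if the scanner is held still, aimed at the label of a bin that still holds parts within reading range ((z of label_screws in the frame of scanner between -0.13 and -0.04 m and x of label_screws in the frame of scanner between -0.018 and 0.018 m and y of label_screws in the frame of scanner between -0.018 and 0.018 m and angle between the z axis of scanner and the z axis of label_screws, either way round below 0.28 rad and linear speed of scanner below 0.03 m/s and angular speed of scanner below 0.2 rad/s) or (z of label_plugs in the frame of scanner between -0.13 and -0.04 m and x of label_plugs in the frame of scanner between -0.018 and 0.018 m and y of label_plugs in the frame of scanner between -0.018 and 0.018 m and angle between the z axis of scanner and the z axis of label_plugs, either way round below 0.28 rad and linear speed of scanner below 0.03 m/s and angular speed of scanner below 0.2 rad/s)).
It fails at once if the scanner is dropped (falls faster than 0.5 m/s with nothing holding it) (contact force between each of the arm, the fingers and scanner below 0.05 N and linear speed of scanner above 0.5 m/s).
It fails at once if the clutch head or the filter cover is pushed more than 30 mm (distance of any of clutch_head, filter_cover from where it was at the start of the episode above 0.03 m).
It also fails if it takes over 51 s, if anything falls off the work surface, if the arm or the gripper's body presses on something with over 40 N, if the wrist force passes 120 N, or if a joint passes its speed limit or range.

ROBOT

A 6-joint arm with a two-finger parallel gripper is mounted at the origin on a cart in front of the work surface, level with it; the furniture and walls round the work are solid. World frame = base frame: x ahead of the robot, y to its left, z up, the work surface at z = 0. Lengths are in m, angles in degrees, forces in N, time in s.
With the tool pointing down it reaches from about 0.375 to 0.75 m from the base axis. Payload 9 kg.
Tool frame: the origin (TCP) lies where the fingers leave the gripper's body, on its centre line; the fingertips stand 73 mm ahead of it and the grasp point (between the pads) lies 54 mm ahead of it (robot.tip_reach is the distance from the TCP to the fingertips, in m); z points along the fingers, y is the line along which they close (so a half turn about z gives the same grasp; the last joint's range is limited). The gripper opens to 85 mm and grips with 20 to 120 N. Pads are 22 mm wide; open, the fingers measure 114 mm over their backs; the gripper's body (76 mm by 85 mm) begins 54 mm behind the grasp point. The pads swing forward as they close: fully open they stand 13 mm farther back than shut.
Start: joints at [59.949, 5.964, 5.575, 89.605, 0, 77.527], TCP at [0.181, 0.572, 0.304] pointing down, gripper open.
Joint ranges: [-171.21, 171.21], [-48.23, 106.86], [-62.78, 66.21], [-105.2, 120.99], [-86.42, 89.51], [-180, 180]. Speed limits (degrees/s): [127.2, 127.2, 147.25, 180, 180, 180].

INTERFACE

Orientations are given as [roll, pitch, yaw] about the fixed x, y, z axes, in that order (R = Rz(yaw) Ry(pitch) Rx(roll)).
In Python, from plant import robot gives the robot as it stands. Calls block until the motion is done:
- robot.move_pose(position, orientation): joint-space move of the TCP to a pose.
- robot.line_to(position, vel=0.15, rotation=None, guard=None): straight line of the TCP; rotation=None keeps the orientation; vel is the mean speed in m/s. With guard (N) it stops when the force on the tool has changed by that much, and returns True; else False.
- robot.goto_joints(angles): joint-space move.
- robot.set_gripper(opening): finger opening in m; the grip force is fixed at half the most; returns when the fingers have stopped.
- robot.pause(seconds).
- robot.ik(position, orientation): joint angles nearest the present ones, or None.
- robot.observe(): the state.
- robot.grab_frame(name): name is "side" or "top"; returns the picture (480x640x3 uint8, blue, green, red); there is no depth.
- robot.get_calibration(name): a dict with "vertical_fov" (degrees; the focal length in pixels is half the picture's height over the tangent of half this angle, whatever the lens; pixels are square), "cx", "cy" (the principal point, pixels), "rvec" (rotation vector, rad) and "tvec" (3), from world to camera coordinates, as OpenCV has them. Camera axes: x right, y down, z forward; pixel columns grow to the right and rows downward; lengths in m; the calibration is good to about 2 mm. A picture is of the moment at which its call begins. get_calibration takes no time and is no camera call.
A pose or a line that the arm cannot do raises robot.IKError and nothing moves.
- robot.job_done(): hands the job in; it is judged then, once.
The state is a dict: "time": time; "q": joint angles; "qvel": joint speeds; "joint_torque": joint torques, N m; "tool_pos": TCP position; "tcp_rot": TCP orientation; "ft_force": force on the tool from outside, world axes, zero at the start; "torque": the same for the moment, N m; "gripper_width": finger opening in m; "gripper_force": force on a finger pad.
Only numpy, scipy, OpenCV 4.12 (cv2) and the standard library are available. Lean on these libraries where they do the work, as an engineer would, in place of code of your own. Each camera call takes 0.05 s, during which the arm holds its last target. There are 200 camera calls.

## Working session

There is one attempt and no reset: what is moved stays moved. The work goes in short steps, each a Python script; the robot and the scene stay as the last script left them, time stands still between calls to the robot, and variables do not carry over. Pictures are saved under pics/ and viewed, at most 10 in all, crops included, and the job is handed in when it is done.

```bash
mkdir -p pics; ls
python3 - <<'E'
from plant import robot
import cv2
for n in("side","top"):
    cv2.imwrite(f"pics/{n}0.png",robot.grab_frame(n)); print(n,robot.get_calibration(n))
print(robot.observe())
E
```

```text
pics
side {'vertical_fov': 49.49821713138387, 'cx': 322.7452031220757, 'cy': 240.97695772945806, 'rvec': array([ 2.01694664, -0.54464889,  0.30220872]), 'tvec': array([-0.48157541,  0.23545937,  0.72229628])}
top {'vertical_fov': 46.30925770654557, 'cx': 320.63893179938793, 'cy': 240.21034596025427, 'rvec': array([ 2.13642823, -2.12916195,  0.14095178]), 'tvec': array([0.09045179, 0.61359708, 1.31386519])}
{'time': 0.1, 'q': array([ 5.99486728e+01,  5.99554187e+00,  5.53166039e+00,  8.96043834e+01,
       -1.01754378e-03,  7.75275745e+01]), 'qvel': array([ 0.01466366, -0.04246204,  0.09399336,  0.01948155, -0.02186102,
       -0.10098074]), 'joint_torque': array([ 6.14968274e-03, -5.58208609e+01,  5.04718602e+01,  1.30424177e-02,
       -2.75469283e-04,  1.76909930e-05]), 'tool_pos': array([0.18108895, 0.57179774, 0.3031979 ]), 'tcp_rot': array([-1.79933126e+02, -1.37496090e-02,  1.62421091e+02]), 'ft_force': array([-0.41142222,  0.00366498, -0.48050131]), 'torque': array([-0.00405315,  0.0406491 ,  0.05871664]), 'gripper_force': 0.0, 'gripper_width': 0.08550913660931875}
```

View pics/side0.png

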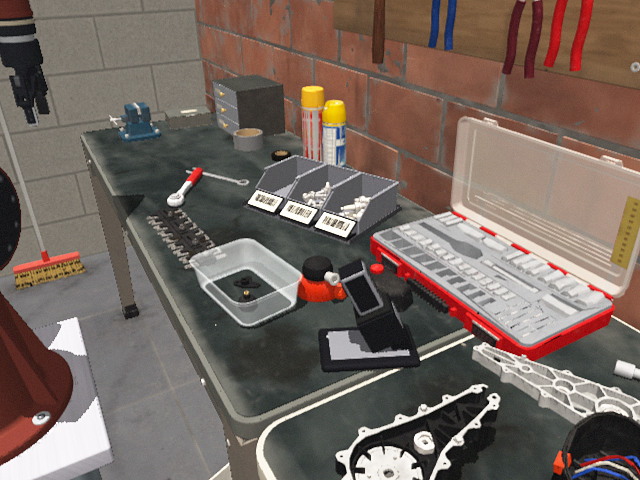

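View pics/top0.png

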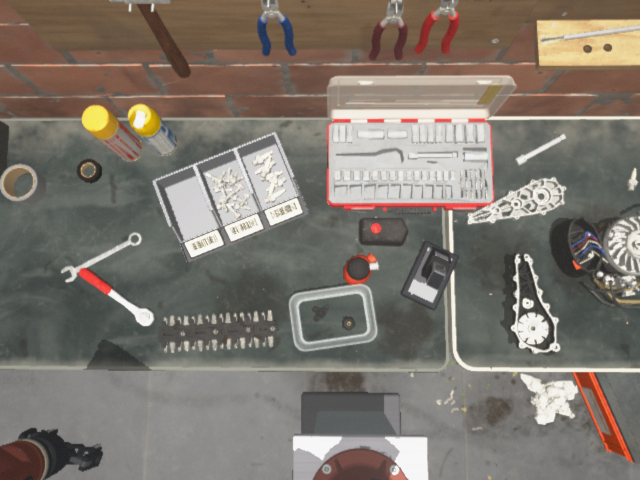

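The empty bin is the leftmost one, with its label at about (202,245) in top and (265,201) in side. The scanner stands in its cradle at about (435,268) in top and (362,295) in side. I'll zoom in on both.

Run:
```python
import cv2,numpy as np
t=cv2.imread("pics/top0.png");s=cv2.imread("pics/side0.png")
def c(i,x,y,w,h,k):return cv2.resize(i[y:y+h,x:x+w],None,fx=k,fy=k,interpolation=cv2.INTER_CUBIC)
cv2.imwrite("pics/z1.png",np.hstack([c(t,395,235,70,80,5.5),c(s,315,255,110,120,3.667)]))
cv2.imwrite("pics/z2.png",np.vstack([c(t,170,190,140,70,5),c(s,235,180,140,45,5)]))
```

```text
(no output)
```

View pics/z1.png

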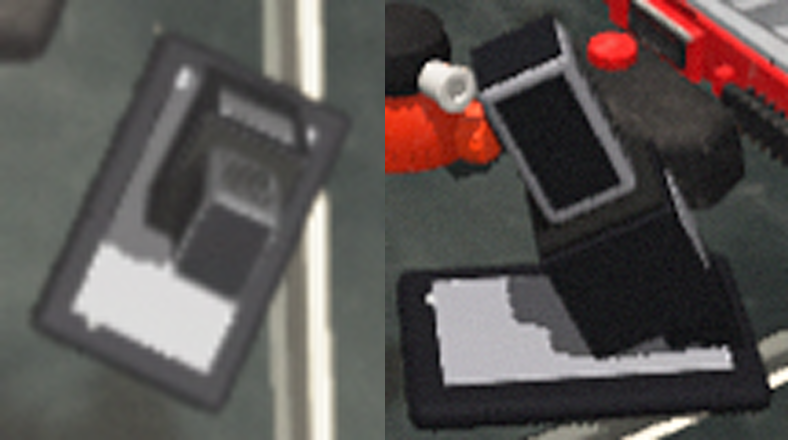

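View pics/z2.png

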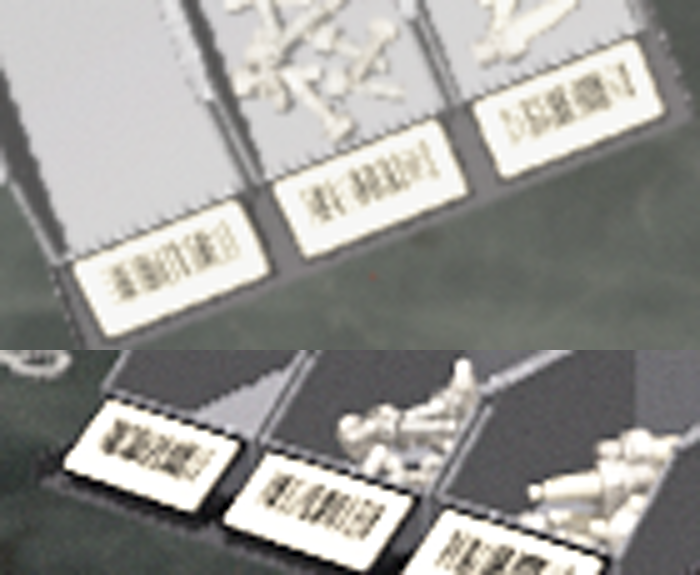

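Top crop: foot corners at about (424,241), (459,255), (434,310) and (401,293), with the body leaning toward the robot. The three labels are clear, and the left bin is empty. Next I'll fit wireframe models.

```bash
cat > h.py <<'E'
import numpy as np,cv2
from scipy.optimize import least_squares
from scipy.spatial.transform import Rotation as R
CAL={'side':(49.49821713138387,322.7452031220757,240.97695772945806,[2.01694664,-0.54464889,0.30220872],[-0.48157541,0.23545937,0.72229628]),
'top':(46.30925770654557,320.63893179938793,240.21034596025427,[2.13642823,-2.12916195,0.14095178],[0.09045179,0.61359708,1.31386519])}
def cam(n):
    v,cx,cy,r,t=CAL[n];f=240/np.tan(np.radians(v/2))
    return np.array([[f,0,cx],[0,f,cy],[0,0,1]]),np.array(r),np.array(t)
def proj(n,P):
    K,r,t=cam(n);return cv2.projectPoints(np.array(P,float).reshape(-1,3),r,t,K,None)[0].reshape(-1,2)
def onplane(n,uv,z):
    K,r,t=cam(n);M=cv2.Rodrigues(r)[0];c=-M.T@t
    d=(M.T@np.linalg.inv(K)@np.c_[np.array(uv,float).reshape(-1,2),np.ones(len(np.array(uv).reshape(-1,2)))].T).T
    return c+d*((z-c[2])/d[:,2])[:,None]
def centre(n):
    K,r,t=cam(n);return -cv2.Rodrigues(r)[0].T@t
E
python3 - <<'E'
from h import *
np.set_printoptions(precision=4,suppress=True)
print(centre('side'),centre('top'))
T=lambda a:[(395+x/5.5,235+y/5.5) for x,y in a]
S=lambda a:[(315+(x-385)/3.667,255+y/3.667) for x,y in a]
print("foot top",onplane('top',T([(160,35),(350,108),(215,410),(35,320)]),.014))
print("foot side",onplane('side',S([(400,270),(722,255),(770,405),(412,428)]),.012))
# labels: px TL,TR,BR,BL
LT=lambda a:[(170+x/5,190+y/5) for x,y in a]
LS=lambda a:[(235+x/5,180+(y-350)/5) for x,y in a]
tops=dict(empty=LT([(73,264),(240,200),(271,273),(105,338)]),mid=LT([(273,185),(438,122),(468,193),(307,259)]),right=LT([(475,103),(637,39),(665,110),(505,181)]))
sides=dict(empty=LS([(106,400),(243,437),(202,515),(63,468)]),mid=LS([(263,452),(415,492),(380,572),(222,522)]))
# label model: origin p, yaw of bin-forward; x up slope, z 32deg from up toward the front
def frame(yaw):  # yaw: horizontal direction pointing from bin to front
    f=np.array([np.cos(yaw),np.sin(yaw),0]);z=np.sin(np.radians(32))*f+np.cos(np.radians(32))*np.array([0,0,1])
    x=-np.cos(np.radians(32))*f+np.sin(np.radians(32))*np.array([0,0,1]);return np.c_[x,np.cross(z,x),z]
w,h=.043,.0205
loc=np.array([[h,w,0],[h,-w,0],[-h,-w,0],[-h,w,0]])
def res(p,k):
    P=p[:3]+loc@frame(p[3]).T;r=[]
    r.append(proj('top',P)-tops[k])
    if k in sides:r.append(proj('side',P)-sides[k])
    return np.concatenate(r).ravel()
for k in tops:
    g=onplane('top',np.mean(tops[k],0),.03)[0]
    s=least_squares(res,[*g,np.pi+.3],args=(k,));print(k,s.x[:3],np.degrees(s.x[3]),np.abs(s.fun).max())
E
```

```text
[ 0.1676 -0.693   0.5483] [0.4068 0.0645 1.3933]
foot top [[ 0.6161 -0.1631  0.014 ]
 [ 0.5831 -0.2472  0.014 ]
 [ 0.4484 -0.1835  0.014 ]
 [ 0.4878 -0.1048  0.014 ]]
foot side [[ 0.491  -0.0998  0.012 ]
 [ 0.6205 -0.1645  0.012 ]
 [ 0.5771 -0.2517  0.012 ]
 [ 0.446  -0.1895  0.012 ]]
empty [0.6095 0.3794 0.026 ] 203.31424834840664 2.1164299795010493
mid [0.6493 0.2812 0.027 ] 204.6026831790459 2.7994657604846225
right [0.6849 0.1828 0.0422] 203.01426459473825 0.6109804836931971
```

```bash
cat > fit.py <<'E'
from h import *
np.set_printoptions(precision=4,suppress=True)
T=lambda a:np.array([(395+x/5.5,235+y/5.5) for x,y in a])
S=lambda a:np.array([(315+(x-385)/3.667,255+y/3.667) for x,y in a])
tp=T([(240,300),(280,228),(207,200),(175,268)]); sp=S([(485,95),(565,70),(555,15),(470,55)])
def CR(yaw): # columns: front-ish horizontal axis f', side s (camera side), z
    c,s=np.cos(np.radians(25)),np.sin(np.radians(25))
    f=np.array([np.cos(yaw),np.sin(yaw),0]);u=np.array([0,0,1.])
    z=s*f+c*u;x=c*f-s*u;return np.c_[x,np.cross(x,-z)*1,z]  # s = direction yaw+90 (245deg)
def box(a,b,z0,z1):return np.array([[i*a/2,j*b/2,z] for z in(z0,z1) for i,j in((1,1),(-1,1),(-1,-1),(1,-1))])
def boxes(o):
    r=[(46,38,0,50),(54,46,50,56),(40,32,56,132),(58,50,-10,50)]
    return [box(*( (a,b) if o==0 else (b,a)),z0,z1)/1e3 for a,b,z0,z1 in r]
if __name__=="__main__":
  t=cv2.imread("pics/top0.png");s=cv2.imread("pics/side0.png");out=[]
  for o in(0,1):
    e=boxes(o)[2][4:]
    def res(p):
        P=p[:3]+e@CR(p[3]).T
        return np.r_[(proj('top',P)-tp).ravel(),(proj('side',P)-sp).ravel(),(p[3]-np.radians(155))*50]
    q=least_squares(res,[.56,-.19,.06,np.radians(155)]);print(o,q.x[:3],np.degrees(q.x[3]),q.fun,q.cost)
    def c(i,x,y,w,h,k):
        return cv2.resize(i[y:y+h,x:x+w],None,fx=k,fy=k,interpolation=cv2.INTER_CUBIC)
    row=[]
    for n,im,(x,y,w,h),k in(('top',t,(395,235,70,80),3.5),('side',s,(315,255,110,120),280/120)):
        z=c(im,x,y,w,h,k)
        for B,col in zip(boxes(o)[1:],((0,255,255),(0,255,0),(255,0,255))):
            P=((proj(n,q.x[:3]+B@CR(q.x[3]).T)-[x,y]+.5)*k).astype(int)
            for a in range(4):
                for i,j in((a,(a+1)%4),(a+4,(a+1)%4+4),(a,a+4)):cv2.line(z,P[i].tolist(),P[j].tolist(),col,1)
        row.append(z)
    out.append(np.hstack(row))
  cv2.imwrite("pics/fit.png",np.vstack(out))
E
python3 fit.py
```

```text
0 [ 0.5599 -0.1885  0.0325] 154.83117436157787 [ 0.1415  1.0403  0.9773 -1.3283  0.8265 -2.4606 -1.3166  0.6624 -2.6737
  2.0104  1.4462 -2.794   0.8173  0.432  -0.9571  0.8089 -0.1473] 18.133382368027497
1 [ 0.5599 -0.1886  0.0328] 154.89015718964333 [ 2.6933  0.2973  1.9118  1.0149 -1.588  -1.6548 -2.1137 -1.618   0.2433
  2.3123 -0.7173 -0.218  -2.0919  0.0223  1.2148 -1.8762 -0.0959] 19.861346542188862
```

View pics/fit.png

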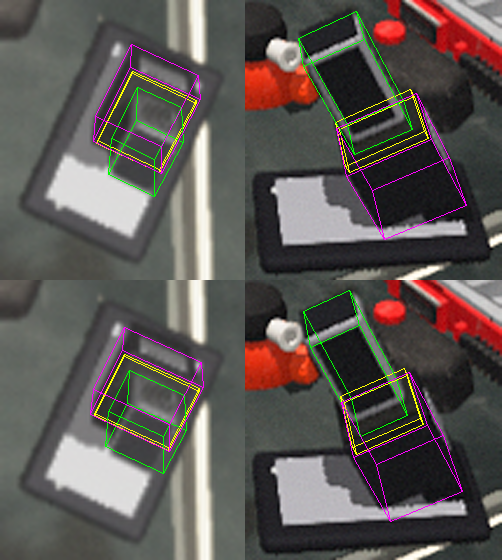

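Run:
```python
from fit import *
P=[]
for a,b in zip(tp,sp):
    M=[]
    for n in('top','side'):
        K,r,t=cam(n);M.append(K@np.c_[cv2.Rodrigues(r)[0],t])
    X=cv2.triangulatePoints(M[0],M[1],a,b)[:,0];P.append(X[:3]/X[3])
P=np.array(P);print(P,[np.linalg.norm(P[i]-P[(i+1)%4]) for i in range(4)])
t=cv2.imread("pics/top0.png");s=cv2.imread("pics/side0.png");rows=[]
for n,im,(x,y,w,h),k in(('top',t,(405,235,60,55),5.4),('side',s,(330,255,80,75),4)):
    row=[]
    for o in(0,1):
        z=cv2.resize(im[y:y+h,x:x+w],None,fx=k*1.2,fy=k*1.2,interpolation=cv2.INTER_CUBIC);z=cv2.convertScaleAbs(z,alpha=1.8,beta=25);k2=k*1.2
        for B,col in zip(boxes(o)[1:],((0,255,255),(0,255,0),(255,0,255))):
            Q=((proj(n,np.array([.5599,-.1885,.0325])+B@CR(np.radians(154.9)).T)-[x,y]+.5)*k2).astype(int)
            for a in range(4):
                for i,j in((a,(a+1)%4),(a+4,(a+1)%4+4),(a,a+4)):cv2.line(z,Q[i].tolist(),Q[j].tolist(),col,1)
        row.append(cv2.resize(z,(390,300 if n=='top' else 300)))
    rows.append(np.hstack(row))
cv2.imwrite("pics/fit2.png",np.vstack(rows))
```

```text
[[ 0.4893 -0.1714  0.1457]
 [ 0.5169 -0.1859  0.156 ]
 [ 0.529  -0.157   0.1614]
 [ 0.5007 -0.1449  0.1461]] [np.float64(0.032812719574829494), np.float64(0.0318356614694364), np.float64(0.034352516367457835), np.float64(0.02884389743651536)]
```

View pics/fit2.png

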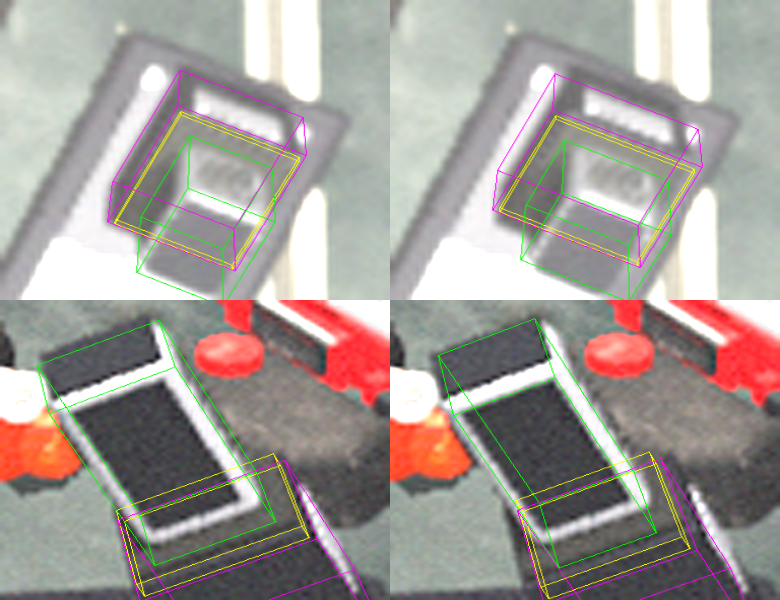

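Option 0 (scanner x in the lean plane) fits the grip end in both views, and the cup lies within 2 mm of the foot's centre line. The labels sit 106 mm apart as expected, so I'll plan the poses.

```bash
cat > plan.py <<'E'
from fit import CR
import numpy as np
from scipy.spatial.transform import Rotation as Ro
r=np.radians
A=CR(r(155)); p0=np.array([.560,-.1879,.0325]); zs=A[:,2]
yl=r(203); c,s=np.cos(r(32)),np.sin(r(32)); f=np.array([np.cos(yl),np.sin(yl),0])
zl=s*f+np.array([0,0,c]); xl=c*f-np.array([0,0,s]); pl=np.array([.6095,.3794,.026])
def ori(x,z,sg):
    x=sg*x; return Ro.from_matrix(np.c_[x,np.cross(-z,x),-z]).as_euler('xyz',degrees=True)
D=.100+.051
def grasp(d=0): return p0+zs*(D+d)
def scan(d=.08): return pl+zl*(d+D)
E
python3 - <<'E'
from plan import *
from plant import robot
for sg in(1,-1):
    og,os_=ori(A[:,0],zs,sg),ori(xl,zl,sg)
    print(sg,og,os_)
    for p,o in((grasp(.09),og),(grasp(),og),(grasp(.105),og),(scan(.14),os_),(scan(),os_)):print(p,robot.ik(p,o))
E
```

```text
1 [-180.   25.  155.] [ 180.   32. -157.]
[ 0.4677 -0.1449  0.2509] [-34.5259 -44.6188 -44.173   65.7491   4.0106  -8.6476]
[ 0.5022 -0.1609  0.1694] [-33.6458 -35.458  -47.0951  53.6128   3.6425  -7.8464]
[ 0.4619 -0.1422  0.2645] [-34.6907 -45.7381 -43.3856  67.6664   4.0794  -8.7976]
[0.4676 0.3191 0.2728] [ 20.5352 -35.9402 -38.9149  55.0491   1.3058  -2.0906]
[0.4968 0.3316 0.2219] [ 20.7057 -28.9357 -39.4906  47.4657   1.2156  -1.946 ]
-1 [180. -25. -25.] [180. -32.  23.]
[ 0.4677 -0.1449  0.2509] [-34.5259 -44.6188 -44.173   65.7491   4.0106 171.3524]
[ 0.5022 -0.1609  0.1694] [-33.6458 -35.458  -47.0951  53.6128   3.6425 172.1536]
[ 0.4619 -0.1422  0.2645] [-34.6907 -45.7381 -43.3856  67.6664   4.0794 171.2024]
[0.4676 0.3191 0.2728] [ 20.5352 -35.9402 -38.9149  55.0491   1.3058 177.9094]
[0.4968 0.3316 0.2219] [ 20.7057 -28.9357 -39.4906  47.4657   1.2156 178.054 ]
```

Run:
```python
from plan import *
from plant import robot
import cv2
np.set_printoptions(precision=3,suppress=True)
og=ori(A[:,0],zs,1)
robot.move_pose(grasp(.085),og)
print('t',robot.observe()['time'])
print('guard',robot.line_to(grasp(),vel=.1,guard=12))
print(robot.observe()['ft_force'])
robot.pause(.1)
a=np.hstack([robot.grab_frame('side')[160:370,270:480],robot.grab_frame('top')[200:330,375:505][:, :]if 0 else cv2.resize(robot.grab_frame('top')[205:310,385:490],(210,210))])
cv2.imwrite('pics/pre.png',cv2.resize(a,(800,400)))
o=robot.observe();print(o['time'],o['tool_pos'],grasp(),o['ft_force'])
```

```text
t 2.8917
guard False
[0.72  0.251 0.846]
4.0917 [ 0.502 -0.161  0.17 ] [ 0.502 -0.161  0.169] [ 1.005 -0.189  0.783]
```

View pics/pre.png

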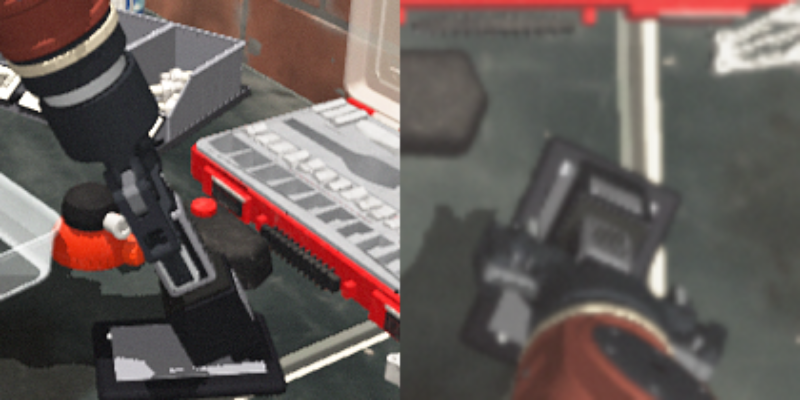

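The open fingers straddle the grip (side crop, finger at about (165,240), grip at about (180,240)), with no contact. Closing now.

Run:
```python
from plan import *
from plant import robot
np.set_printoptions(precision=4,suppress=True)
def st(l):
    o=robot.observe();print(l,round(o['time'],2),o['tool_pos'],o['tcp_rot'],o['ft_force'],o['torque'],round(o['gripper_width'],4),o['gripper_force'])
st('a');robot.set_gripper(.02);robot.pause(.2);st('closed')
print(robot.line_to(grasp(.015),vel=.05,guard=25));st('lift1')
```

```text
a 4.09 [ 0.5023 -0.1611  0.1701] [-179.9897   25.062   155.0036] [ 1.0054 -0.1888  0.783 ] [ 0.1236  0.3589 -0.0068] 0.0855 0.0
closed 4.83 [ 0.5022 -0.1609  0.1695] [179.9942  25.0019 155.0015] [-4.4114  2.2623  4.2532] [ 0.44    0.6869 -0.0324] 0.0316 58.77361714839935
False
lift1 5.28 [ 0.4966 -0.1583  0.1834] [179.9974  25.0545 155.003 ] [ 0.6353  0.9315 -1.627 ] [0.3488 0.3597 0.1026] 0.0314 58.98975670337677
```

The grip width of 31.6 mm matches the 32 mm side, and the side load is small. Next is pulling it out and scanning.

Run:
```python
from plan import *
from plant import robot
import cv2
np.set_printoptions(precision=4,suppress=True)
def st(l):
    o=robot.observe();print(l,round(o['time'],2),o['tool_pos'],o['ft_force'],round(o['gripper_width'],4),flush=True)
ol=ori(xl,zl,1)
print(robot.line_to(grasp(.1),vel=.12,guard=25));st('out')
robot.move_pose(scan(.14),ol);st('pre')
robot.line_to(scan(),vel=.08);st('scan')
a,b=robot.grab_frame('side'),robot.grab_frame('top')
cv2.imwrite('pics/scan.png',np.hstack([cv2.resize(a[80:260,200:380],(400,400)),cv2.resize(b[170:290,150:270],(400,400))]))
robot.pause(2);st('held')
```

```text
False
out 6.13 [ 0.4638 -0.143   0.2591] [-0.1709 -0.6835 -2.1055] 0.0316
pre 7.89 [0.4679 0.3185 0.2727] [ 0.3237  0.5735 -1.4823] 0.0311
scan 8.79 [0.4969 0.3316 0.2224] [ 0.7823 -0.2143 -1.5615] 0.0312
held 10.89 [0.4968 0.3316 0.2219] [ 0.8383  0.2774 -0.9743] 0.0313
```

View pics/scan.png

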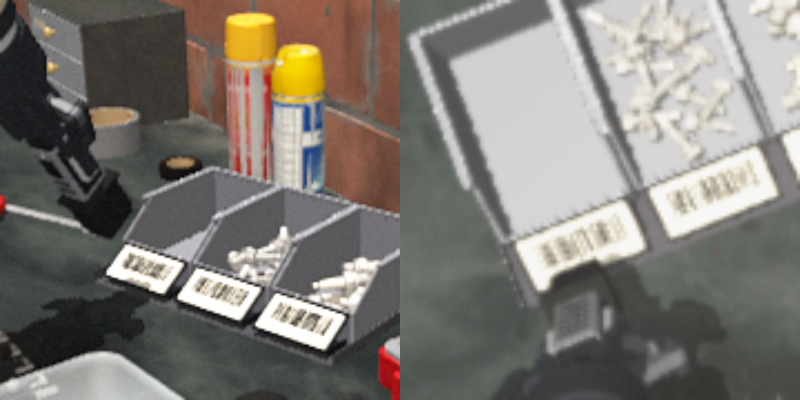

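The scanner's nose is over the empty bin's label: tip at about (252,184) in side and (204,251) in top. I'll check that against the predicted pose and the label position.

Run:
```python
from plan import *
from h import *
yv=np.cross(zl,-xl)
w=scan()-zl*D
B=np.array([[i*.021,j*.017,0] for i,j in((1,1),(-1,1),(-1,-1),(1,-1))])@np.c_[xl,yv,zl].T+w
for n,(x,y,k,ox) in dict(side=(200,80,400/180,0),top=(150,170,400/120,400)).items():
    q=lambda P:((proj(n,P)-[x,y])*k+[ox,0]).round().astype(int).tolist()
    print(n,'win',q(B),'label',q(pl),'collar+grip',q([w+zl*.05,w+zl*.132]))
```

```text
side win [[88, 235], [110, 204], [134, 211], [112, 242]] label [[143, 269]] collar+grip [[89, 192], [49, 136]]
top win [[573, 318], [547, 268], [593, 249], [618, 299]] label [[583, 243]] collar+grip [[583, 311], [582, 362]]
```

Both views agree with the prediction to within 2 px, so the label has been read. Now returning it to the cradle.

Run:
```python
from plan import *
from plant import robot
import cv2
np.set_printoptions(precision=4,suppress=True)
def st(l):
    o=robot.observe();print(l,round(o['time'],2),o['tool_pos'],((o['tool_pos']-grasp())@A),o['tcp_rot'],o['ft_force'],round(o['gripper_width'],4),flush=True)
og=ori(A[:,0],zs,1)
robot.line_to(scan(.15),vel=.1)
robot.move_pose(grasp(.1),og);robot.pause(.3);st('above')
print(robot.line_to(grasp(.02),vel=.06,guard=10));st('in')
print(robot.line_to(grasp(.001),vel=.03,guard=12));robot.pause(.2);st('home')
a,b=robot.grab_frame('side'),robot.grab_frame('top')
cv2.imwrite('pics/home.png',np.hstack([cv2.resize(a[230:380,300:450],(400,400)),cv2.resize(b[205:310,385:490],(400,400))]))
```

```text
above 13.8 [ 0.464  -0.1427  0.26  ] [ 0.     -0.0004  0.1   ] [-179.9991   25.0011  155.0472] [ 0.6768  0.2856 -2.1326] 0.0314
False
in 15.28 [ 0.4946 -0.1574  0.1879] [-0.0003 -0.      0.0204] [179.9998  25.0319 155.003 ] [-0.2432 -0.4085 -2.11  ] 0.0315
False
home 16.27 [ 0.5018 -0.1607  0.1704] [-0.     -0.      0.0011] [179.9976  25.0042 155.0015] [-0.4653  1.0839 -2.5425] 0.0312
```

View pics/home.png

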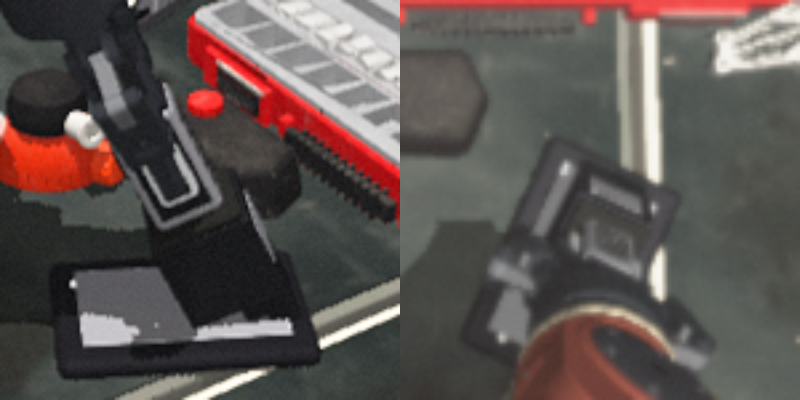

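The scanner is back in the cup with no jamming (collar at the rim, about (190,215) in side). I'll press the last millimetre against the rim, release and withdraw.

Run:
```python
from plan import *
from plant import robot
import cv2
print(robot.line_to(grasp(-.002),vel=.02,guard=8));o=robot.observe();print(o['tool_pos'],o['ft_force'])
robot.set_gripper(.085);robot.pause(.2)
robot.line_to(grasp(.1),vel=.1)
q=robot.observe()['q'].copy();q[0]+=50;robot.goto_joints(q);robot.pause(.5)
a,b=robot.grab_frame('side'),robot.grab_frame('top')
a0,b0=cv2.imread('pics/side0.png'),cv2.imread('pics/top0.png')
L=lambda *v:np.vstack([np.hstack([cv2.resize(s[255:375,300:420],(300,300)),cv2.resize(t[235:315,335:465],(400,300))]) for s,t in v])
cv2.imwrite('pics/end.png',L((a0,b0),(a,b)))
for n,(x,y,X,Y) in (('top',(420,240,460,290)),):print(n,cv2.phaseCorrelate(*[cv2.cvtColor(i[y:Y,x:X],cv2.COLOR_BGR2GRAY).astype(float) for i in(b0,b)]))
x,y,X,Y=340,255,400,350;print(cv2.phaseCorrelate(*[cv2.cvtColor(i[y:Y,x:X],cv2.COLOR_BGR2GRAY).astype(float) for i in(a0,a)]),robot.observe()['time'])
```

```text
True
[ 0.5027 -0.1609  0.1696] [-6.1889  3.7406  7.4933]
top ((0.03875023051112336, -0.004368221042081899), 1.0068574815585294)
((0.15813968876616258, 0.3230818314931412), 0.9653300496605641) 20.6833
```

View pics/end.png

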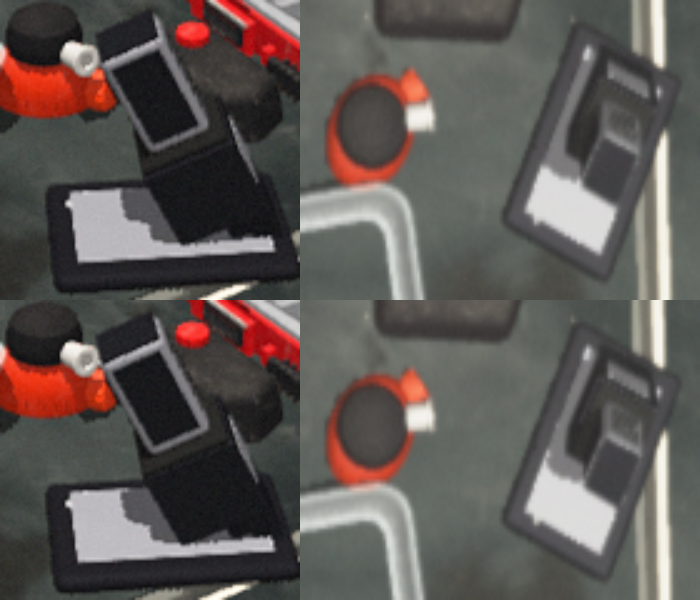

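The scanner, clutch head and filter cover look as they did at the start (image shift under 0.4 px), and the arm is clear.

```bash
python3 -c "
from plant import robot
print(robot.job_done())"
```

```text
the job is handed in; nothing more can be done
None
```

I held the scanner still for 2 s at about 80 mm from the empty (leftmost) bin's label, set it back home in its cradle, left the clutch head and filter cover in place, and handed the job in at about 21 s; the hand-in gave no verdict.

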